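Unlock the drive caddy from its keeper peg and dock it

ROBOT

A 6-joint arm with a two-finger parallel gripper is mounted at the origin on the work surface. World frame = base frame: x ahead of the robot, y to its left, z up, the work surface at z = 0. Lengths are in m, angles in rad, forces in N, time in s.
With the tool pointing down it reaches from about 0.25 to 0.725 m from the base axis. Payload 4 kg.
Tool frame: the origin (TCP) lies at the very end of the fingers, on their centre line; the grasp point (between the pads) lies 19 mm behind it (r.tcp_to_grasp is the distance from the TCP to the grasp point, in m); z points along the fingers, x is the direction in which the jaws open and shut, and the axes are right-handed (so a half turn about z gives the same grasp; the last joint's range is limited). The gripper opens to 85 mm and grips with 20 to 120 N. Pads are 22 mm wide; open, the fingers measure 114 mm over their backs; the gripper's body (76 mm by 85 mm) begins 54 mm behind the grasp point. The pads swing forward as they close: fully open they stand 13 mm farther back than shut.
Start: joints at [-1.266, 0.241, 0.005, 1.335, 0, 1.571], TCP at [0.15, -0.477, 0.231] pointing down, gripper open.
Joint ranges: [-2.72, 2.72], [-1.05, 1.87], [-1.09, 1.28], [-1.99, 2.15], [-1.42, 1.44], [-3.14, 3.14]. Speed limits (rad/s): [2.79, 2.79, 3.14, 3.14, 3.14, 3.14].

INTERFACE

Orientations are given as [roll, pitch, yaw] about the fixed x, y, z axes, in that order (R = Rz(yaw) Ry(pitch) Rx(roll)).
In Python, from cell import r, optics, job gives the robot as it stands.
- The arm moves only by the tool carry_out, never from a script. Its argument "motion" is a list of rows, each a list of 5 numbers: the gripper's target within -1 to 1 (fully open at 1, half-way at 0, shut at -1), then the shift along the tool's x, y, z in mm, then the turn about the tool's z in rad. A call has exactly 8 rows; each row shifts and turns the commanded pose from where the row before left it, along the tool's axes as they then stand; what a row does not reach is not made up. A row lasts 1/12 s, in which the tool goes at most 41.7 mm and 7.16 degrees, less where a joint would pass 70% of its speed; a pose out of reach is approached as far as the arm can. A call with a gripper value outside its range is refused whole. The fingers move at their own pace and stop on an object; the grip force is fixed at half the most. Time passes only in rows, so rows that do not move let the fingers close, or fill a call up. It gives the time, the measured TCP pose, the force and the opening at its end, in the units of the state.
- r.get_obs(): the state, without advancing time (a new reading comes with each control period).
- optics.snapshot(name): name is "scene" or "top" or "wrist"; returns a dict with "color" (420x560x3 uint8, red, green, blue), "fovy" (degrees; the focal length in pixels is half the picture's height over the tangent of half this angle, whatever the lens; pixels are square), "cx", "cy" (the principal point, pixels), "k1" (the pictures are not rectified: a ray, as slopes to the right and down, at radius r is drawn at 1 + k1 r^2 times it, then the intrinsics apply), "position" and "rotation" of the camera in the world; the wrist camera has in their place "tool_from_camera" (4x4, takes a point from camera to tool coordinates, whose origin is the TCP and whose axes are the tool frame's). Camera axes: x right, y down, z forward; pixel columns grow to the right and rows downward; lengths in m; the calibration is good to about 2 mm. A picture is of the moment at which its call begins: read the wrist's pose just before it. There is no depth.
- job.finish_job(): hands the job in, once; it reports no verdict.
The state is a dict: "clock": time; "joint_positions": joint angles; "dq": joint speeds; "joint_efforts": joint torques, N m; "tool_pos": TCP position; "tool_rot": TCP orientation; "force": force on the tool from outside, world axes, zero at the start; "torque": the same for the moment, N m; "grip_width": finger opening in m.
Only numpy, scipy, OpenCV 4.12 (cv2) and the standard library are available. Lean on these libraries where they do the work, as an engineer would, in place of code of your own. Each camera call takes 0.05 s, during which the arm holds its last target. There are 200 camera calls.

TASK

Take the orange drive caddy off the locking peg: with a fingertip gently press the red sprung keeper right down while the caddy still hangs behind it, and keep it down as you grip the caddy and draw it out over it without forcing, then lift it past the peg's nose. Lower it gently into the slot of the black drive dock until it is fully home and let go; leave everything else where it is.

Things in the scene. Friction and masses are not known exactly. Their poses are not given: they have to be found in the camera images.
- stand: Grey desk stand, fixed. Origin: at table height under the front face of its upright, mid-width; z up. The steel peg juts along its -x to x = -70 mm: 18 mm wide, 8 mm tall, level, top nominally 205 mm up but clamped up to 3.5 mm higher or lower (not measured). Nose x = -62 to -70 mm, 5 mm proud. Upright 34 mm wide, 14 mm thick, 197 mm high; foot 130 mm wide, x = -90 to 60 mm, 12 mm high.
- keeper (a joint): Red sprung keeper between the peg's two side rails, 9 mm wide. Hinge along y at stand x = -58 mm, 2.5 mm below the peg's top; free rounded heel (x = -19 mm when down) nearest the upright. 0 = up: heel 22 mm above the peg; it locks, pulling or lifting cannot open it. 0.6 rad = right down, 0.5 mm proud of the rails, a rigid stop. Spring: 2 N at the heel, 5 N right down; springs up when let go.
- caddy: Orange drive caddy, about 180 g, hanging upright, its centre 8 to 12 mm in front of the upright. Origin: centre of its underside; z up, x through thickness, y along width; both sides alike. Drive body 14 x 76 x 92 mm (x, y, z). Above it a flat hanger plate 8 mm thick, 54 mm wide, pushed in to a depth that differs by up to 2.5 mm either way (not measured, stays put): top edge nominally z = 154 mm.
- hang_mid (a point): Point on the caddy's axis, 124 mm above its underside, near the hanger's bar. The bar (edges rounded 2 mm, underside nominally 120 mm above the underside) rests on the peg; under it a window 34 mm wide, 24 mm high, over it 34 mm of plate to grip across 8 mm. A fingertip before the plate stands over the keeper's heel. The bar passes only if the heel is within about 1 mm of flush, then holds the keeper down itself.
- spare_caddy: A second caddy of the same shape but blue, lying flat on the table; not to be moved. Origin: centre of its 14 x 76 mm end face.
- dock: Black drive dock, 85 x 130 x 60 mm (x, y, z), fixed to the table. Origin: centre of its underside, z up. In the middle of its top a slot 20 mm (x) by 83 mm (y), 40 mm deep with a 3 mm chamfer (its floor 20 mm above the table), for the caddy's drive body.
- driver: Screwdriver 160 mm long lying on the table, origin at the centre of its length; not to be moved.
- mug: White mug, 80 mm wide, 95 mm tall, origin at the centre of its underside; not to be moved.
- mouse: Black mouse on a round pad, 105 mm long, origin at the centre of its underside; not to be moved.

How it is judged:
On the way, in this order (a step that is already met when the one before it is completed fails the run):
1. the keeper is pressed right down by the fingers while the caddy still hangs behind it (value of joint keeper above 0.56 rad and x of caddy in the frame of stand above -0.0155 m and contact force between the fingers and stand above 0.5 N), for 0.1 s.
2. the caddy is off the peg, beyond its nose (x of caddy in the frame of stand below -0.078 m), for 0.1 s.
At the end, for the whole second after the job is handed in: The orange caddy stands in the dock's slot, its underside within 4 mm of the slot's floor, its centre within 8 mm of the slot's centre, within 0.22 rad of upright, released and at rest; the keeper has sprung up again (below 0.06 rad) (z of caddy in the frame of dock below 0.024 m and horizontal distance between caddy and dock below 0.008 m and angle between caddy's own z axis and vertical below 0.22 rad and linear speed of caddy below 0.02 m/s and value of joint keeper below 0.06 rad); the robot touches nothing.
It fails at once if the fingers press on the stand, peg or keeper with more than 25 N (contact force between the fingers and stand above 25 N).
It fails at once if the caddy is wrenched against the stand, peg or keeper with more than 20 N (contact force between caddy and stand above 20 N).
It fails at once if the caddy is dropped or rammed into the dock so that they meet with more than 80 N (contact force between caddy and dock above 80 N).
It fails at once if a bystander is moved by more than 20 mm (distance of any of spare_caddy, driver, mug, mouse from where it was at the start of the episode above 0.02 m).
It also fails if it takes over 54 s, if anything falls off the work surface, if the arm or the gripper's body presses on something with over 40 N, if the wrist force passes 120 N, or if a joint passes its speed limit or range.

## Working session

There is one attempt and no reset: what is moved stays moved. The work goes in short steps, Python scripts to look and compute and a tool call to move; the robot and the scene stay as the last step left them, time stands still between calls to the robot, and variables do not carry over. Pictures are saved under pics/ and viewed, about 8 in all and at most 12, crops included, and the job is handed in when it is done.

Besides the shell and the picture viewer there is one more tool, called after "Emit:" as name(argument=value, ...) on one line, values as JSON. carry_out: Moves the arm, as the interface text tells. Its arguments: {"type":"object","properties":{"motion":{"type":"array"}},"required":["motion"]}

```bash
mkdir -p pics; ls; python3 - <<'E'
from cell import r, optics, job
import cv2
o=r.get_obs(); print(o)
for n in("scene","top"):
    s=optics.snapshot(n); cv2.imwrite(f"pics/{n}0.png",cv2.resize(s["color"][:,:,::-1],(800,600),interpolation=cv2.INTER_CUBIC))
    print(n,{k:v for k,v in s.items() if k!="color"})
print({k:v for k,v in optics.snapshot("wrist").items() if k!="color"})
E
```

```text
pics
{'clock': 0.0, 'joint_positions': array([-1.26599212e+00,  2.41391004e-01,  3.67580674e-03,  1.33518872e+00,
       -2.68988551e-05,  1.57084162e+00]), 'dq': array([ 0.00036152, -0.00032166, -0.00037596,  0.00054473,  0.00126246,
       -0.00166885]), 'joint_efforts': array([-8.32490787e-05, -3.72318256e+01,  2.52407312e+01,  1.68873626e-02,
       -1.29039931e-04,  7.22618722e-06]), 'tool_pos': array([ 0.14984995, -0.47633399,  0.23040545]), 'tool_rot': array([ 3.14156566e+00,  2.10759207e-03, -1.26603741e+00]), 'force': array([ 0.22150959, -0.63051642, -0.46268234]), 'torque': array([ 0.01067137,  0.01828909, -0.03293782]), 'grip_width': 0.08527662967455509}
scene {'fovy': 52.127112570247675, 'cx': 277.63752334406576, 'cy': 203.8908280094397, 'k1': -0.13476612738807542, 'position': array([1.2267456 , 0.22739577, 0.84297415]), 'rotation': array([-2.31735114e+00, -1.80607819e-03,  1.99791911e+00])}
top {'fovy': 43.082748772936874, 'cx': 271.60746226397947, 'cy': 205.45085671678513, 'k1': 0.04498674960578201, 'position': array([ 0.38700782, -0.07057297,  1.55886138]), 'rotation': array([-3.05121266, -0.00698412, -1.54460744])}
{'fovy': 60.44655300266257, 'cx': 272.727842144117, 'cy': 212.62676859640004, 'k1': -0.07993286150509184, 'tool_from_camera': array([[ 9.99999950e-01,  3.25541786e-05,  3.16020389e-04,
         5.54920248e-04],
       [-1.17919017e-04,  9.61710079e-01,  2.74068804e-01,
        -6.86641235e-02],
       [-2.94997908e-04, -2.74068827e-01,  9.61710035e-01,
        -1.41986160e-01],
       [ 0.00000000e+00,  0.00000000e+00,  0.00000000e+00,
         1.00000000e+00]])}
```

View pics/scene0.png

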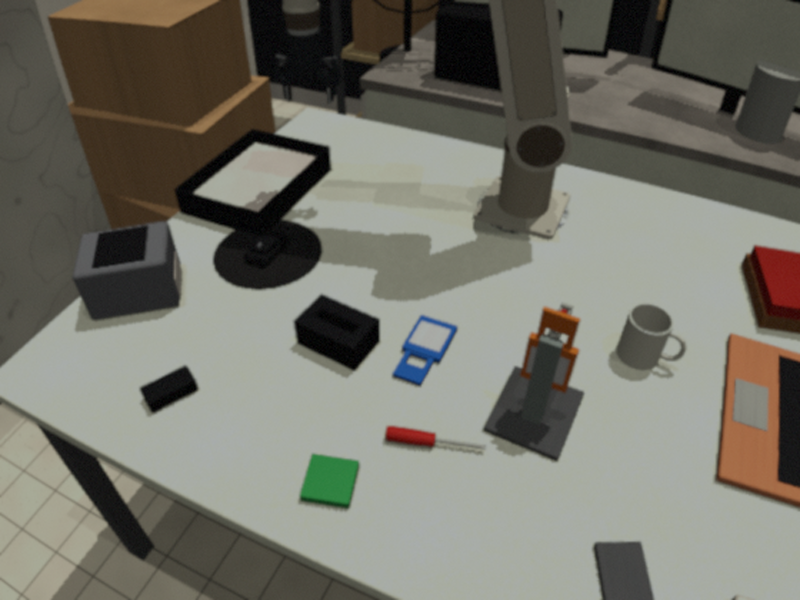

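View pics/top0.png

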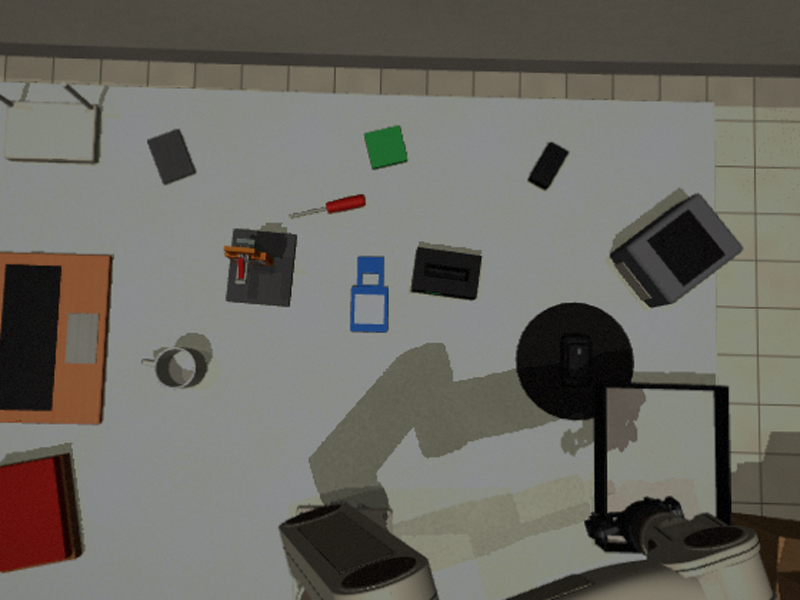

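Scene: the stand (foot in the top picture around (260,265)) has its peg pointing towards the robot, and the orange caddy is at about (247,255). The dock is the black box at top (446,271), with the slot at (447,271). The spare, mug, driver and mouse are clear of the path between them.

```bash
cat > h.py <<'E'
import numpy as np, cv2
from scipy.spatial.transform import Rotation as R
from cell import r, optics
def campose(s,obs=None):
    if "position" in s: 
        T=np.eye(4);T[:3,:3]=R.from_euler('xyz',s["rotation"]).as_matrix();T[:3,3]=s["position"];return T
    T=np.eye(4);T[:3,:3]=R.from_euler('xyz',obs["tool_rot"]).as_matrix();T[:3,3]=obs["tool_pos"]
    return T@s["tool_from_camera"]
def f(s): return 210/np.tan(np.radians(s["fovy"]/2))
def unproj(s,T,px,z):
    q=(np.array(px,float).reshape(-1,2)-[s["cx"],s["cy"]])/f(s)
    u=q.copy()
    for _ in range(20): u=q/(1+s["k1"]*(u**2).sum(1,keepdims=True))
    d=np.c_[u,np.ones(len(u))]@T[:3,:3].T
    return T[:3,3]+d*((z-T[2,3])/d[:,2])[:,None]
def proj(s,T,P):
    c=(np.asarray(P)-T[:3,3])@T[:3,:3]; u=c[:,:2]/c[:,2:]
    return u*(1+s["k1"]*(u**2).sum(1,keepdims=True))*f(s)+[s["cx"],s["cy"]]
E
python3 - <<'E'
from h import *
s=optics.snapshot("top");T=campose(s)
g=s["color"].astype(float)
def rect(box,th,z):
    x0,y0,x1,y1=box; m=np.zeros(g.shape[:2],np.uint8)
    c=g[y0:y1,x0:x1]; m[y0:y1,x0:x1]=(c.max(2)<th)
    n,l,st,_=cv2.connectedComponentsWithStats(m); k=1+st[1:,4].argmax()
    pts=cv2.findContours((l==k).astype(np.uint8),0,1)[0][0].reshape(-1,2)
    P=unproj(s,T,pts,z)[:,:2]*1000
    print(cv2.minAreaRect(P.astype(np.float32)), st[k])
for th in(35,45,55): rect((280,160,345,220),th,.06)
for th in(60,75,90): rect((150,155,215,222),th,.012)
for n,a in dict(dock=[(417,242),(481,250),(475,299),(411,291)],foot=[(233,228),(297,233),(291,306),(227,302)]).items():
    print(n,unproj(s,T,np.array(a)*.7,.06 if n=="dock" else .012).round(4).tolist())
big=cv2.resize(s["color"][140:230,145:350,::-1],None,fx=3.9,fy=3.9,interpolation=cv2.INTER_CUBIC)
cv2.imwrite("pics/topcrop.png",cv2.convertScaleAbs(big,alpha=1.8))
E
```

```text
((566.725830078125, -191.554443359375), (127.43115997314453, 88.49848175048828), 83.36786651611328) [ 288  173   49   37 1385]
((566.9591674804688, -191.0730438232422), (128.33665466308594, 89.90669250488281), 83.64649963378906) [ 288  173   49   37 1416]
((566.7579345703125, -191.0878143310547), (129.67630004882812, 90.32135009765625), 83.6900863647461) [ 288  173   49   37 1444]
((574.82763671875, 182.99899291992188), (129.17819213867188, 149.67127990722656), 86.60773468017578) [ 159  160   49   54 1880]
((575.19873046875, 184.51373291015625), (133.55992126464844, 150.8716278076172), 86.29801940917969) [ 158  160   50   55 2021]
((575.2176513671875, 186.44180297851562), (138.1363525390625, 151.3272705078125), 86.211181640625) [ 158  160   50   55 2129]
dock [[0.6276, -0.1325, 0.06], [0.615, -0.2603, 0.06], [0.5168, -0.2499, 0.06], [0.5293, -0.1229, 0.06]]
foot [[0.6538, 0.2439, 0.012], [0.6472, 0.1125, 0.012], [0.4966, 0.1192, 0.012], [0.5013, 0.2493, 0.012]]
```

View pics/topcrop.png

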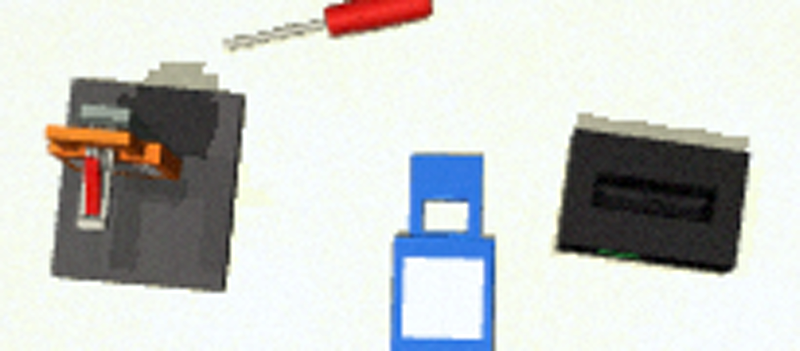

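The crop shows the stand foot (yaw about -0.06, origin about (0.590, 0.182)), the peg and red keeper towards the robot, and the dock with its slot (centre about (0.568,-0.191), yaw about -0.10). I'll turn the tool, then stop over the dock for a close look on the way.

Emit:
carry_out(motion=[[-0.58,0,0,-5,-0.12],[-0.58,0,0,-5,-0.12],[-0.58,0,0,-5,-0.12],[-0.58,0,0,-5,-0.12],[-0.58,0,0,-5,-0.12],[-0.58,0,0,-5,-0.12],[-0.58,0,0,-5,-0.12],[-0.58,0,0,-5,-0.12]])

```text
clock: 0.87
tool_pos: [0.15, -0.4767, 0.2712]
tool_rot: [-3.141, 0.0, -0.3]
force: [-0.6, 0.8, 0.2]
grip_width: 0.0184
```

Emit:
carry_out(motion=[[-0.58,0,0,0,-0.1],[-0.58,0,0,0,-0.106],[-0.58,27.5,-25.4,0,0],[-0.58,27.5,-25.4,0,0],[-0.58,27.5,-25.4,0,0],[-0.58,27.5,-25.4,0,0],[-0.58,27.5,-25.4,0,0],[-0.58,27.5,-25.4,0,0]])

```text
clock: 1.53
tool_pos: [0.3305, -0.3405, 0.2712]
tool_rot: [-3.142, 0.0, -0.1]
force: [0.1, -0.2, -0.3]
grip_width: 0.0182
```

Emit:
carry_out(motion=[[-0.58,27.5,-25.4,0,0],[-0.58,27.5,-25.4,0,0],[-0.58,27.5,-25.4,0,0],[-0.58,27.5,-25.4,0,0],[-0.58,27.5,-25.4,0,0],[-0.58,27.5,-25.4,0,0],[-0.58,27.5,-25.4,0,0],[-0.58,27.5,-25.4,0,0]])

```text
clock: 2.2
tool_pos: [0.5698, -0.1601, 0.271]
tool_rot: [3.142, 0.0, -0.1]
force: [0.8, -1.1, 1.0]
grip_width: 0.0177
```

```bash
python3 - <<'E'
from h import *
import pickle
o=r.get_obs(); s=optics.snapshot("wrist"); print(o["clock"],o["tool_pos"],o["tool_rot"],o["force"],o["grip_width"],o["joint_positions"])
pickle.dump((o,s),open("dock.pkl","wb"))
cv2.imwrite("pics/dockw.png",cv2.convertScaleAbs(cv2.resize(s["color"][:,:,::-1],(800,600),interpolation=cv2.INTER_CUBIC),alpha=1.8))
E
```

```text
2.2 [ 0.56976029 -0.16008562  0.27102719] [ 3.14156003e+00  4.50596259e-04 -9.97569413e-02] [ 0.8451107  -1.13020805  0.96434361] 0.017719013855624105 [-2.73851574e-01  4.19270028e-01  3.59622725e-01  1.51158716e+00
 -1.10182887e-04  1.39670171e+00]
```

View pics/dockw.png

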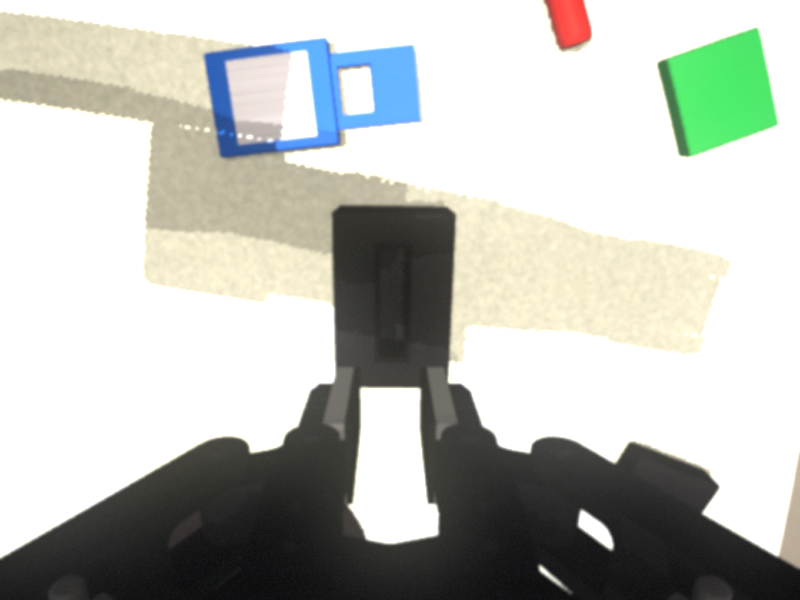

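The wrist view shows the dock top at about (334-455, 208-370) and the slot at about (377-410, 243-358). I'll turn these into positions and draw the model outline back on the picture as a check.

```bash
python3 - <<'E'
from h import *
import pickle
o,s=pickle.load(open("dock.pkl","rb"));T=campose(s,o)
P=unproj(s,T,np.array([(378,243),(411,243),(408,358),(377,358)])*.7,.06); print(P.round(4).tolist(),P.mean(0))
Q=unproj(s,T,np.array([(334,212),(455,212),(449,370),(335,370)])*.7,.06);print(Q.round(4).tolist())
c=cv2.resize(s["color"][:,:,::-1],(1120,840),interpolation=cv2.INTER_CUBIC)
img=cv2.convertScaleAbs(c,alpha=5)
def box(cx,cy,yaw,a,b,z,col):
    M=np.array([[np.cos(yaw),-np.sin(yaw)],[np.sin(yaw),np.cos(yaw)]])
    p=np.array([(-a,-b),(a,-b),(a,b),(-a,b)])/2@M.T+[cx,cy]
    q=proj(s,T,np.c_[p,np.full(4,z)])*2+.5
    cv2.polylines(img,[q.astype(int)],True,col,1)
for c in [((0.569,-.191),(0,255,0))]:
    box(*c[0],-.10,.085,.13,.06,c[1]);box(*c[0],-.10,.020,.083,.057,(0,0,255));box(*c[0],-.10,.026,.089,.06,(255,255,0))
cv2.imwrite("pics/dock2.png",cv2.resize(img[270:560,420:720],None,fx=2,fy=2))
E
```

```text
[[0.5623, -0.1477, 0.06], [0.585, -0.15, 0.06], [0.5753, -0.2346, 0.06], [0.5526, -0.2323, 0.06]] [ 0.56882079 -0.19113781  0.06      ]
[[0.5348, -0.1235, 0.06], [0.6167, -0.1317, 0.06], [0.6047, -0.2472, 0.06], [0.5206, -0.2387, 0.06]]
```

View pics/dock2.png

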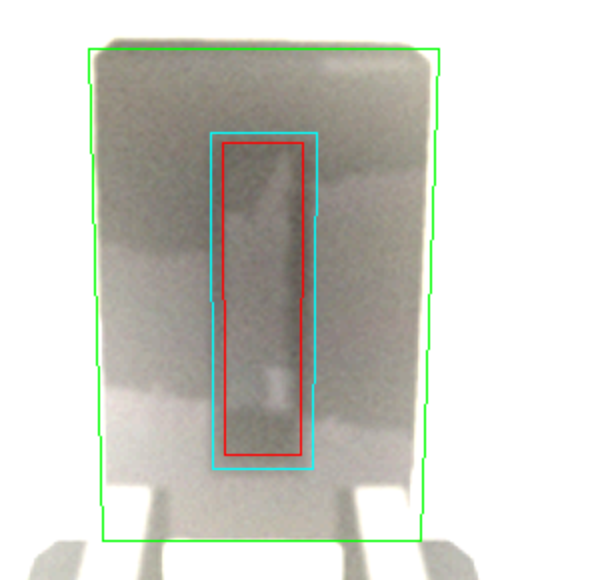

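The dock fits at (0.568,-0.1915), yaw about -0.10. The outline overlays to within about 1 mm. Now to the stand for a close look.

Emit:
carry_out(motion=[[-0.58,0,0,-15,-0.04],[-0.58,-1.8,-25,-15,0],[-0.58,-1.8,-36,0,0],[-0.58,-1.8,-36,0,0],[-0.58,-1.8,-36,0,0],[-0.58,-1.8,-36,0,0],[-0.58,-1.8,-36,0,0],[-0.58,-1.8,-36,0,0]])

```text
clock: 2.92
tool_pos: [0.57, 0.0812, 0.3011]
tool_rot: [3.141, 0.0, -0.06]
force: [0.6, -0.4, 0.5]
grip_width: 0.0179
```

Emit:
carry_out(motion=[[-0.58,-1.8,-36,0,0],[-0.58,-1.8,-36,0,0],[-0.58,-1.8,-36,0,0],[-0.58,-1.8,-36,0,0],[-0.58,0,0,0,0],[-0.58,0,0,0,0],[-0.58,0,0,0,0],[-0.58,0,0,0,0]])

```text
clock: 3.58
tool_pos: [0.572, 0.2226, 0.3012]
tool_rot: [3.141, 0.0, -0.061]
force: [0.6, 0.2, -0.1]
grip_width: 0.0181
```

```bash
python3 - <<'E'
from h import *
import pickle
o=r.get_obs(); s=optics.snapshot("wrist"); print(o["clock"],o["tool_pos"],o["tool_rot"],o["force"],o["grip_width"])
pickle.dump((o,s),open("st.pkl","wb"))
cv2.imwrite("pics/stw.png",cv2.convertScaleAbs(cv2.resize(s["color"][:,:,::-1],(800,600),interpolation=cv2.INTER_CUBIC),alpha=2))
E
```

```text
3.5833 [0.57201061 0.22261739 0.30124591] [ 3.14105405e+00  3.23509128e-04 -6.14211267e-02] [ 0.61290091  0.20703381 -0.086508  ] 0.018129747660917805
```

View pics/stw.png

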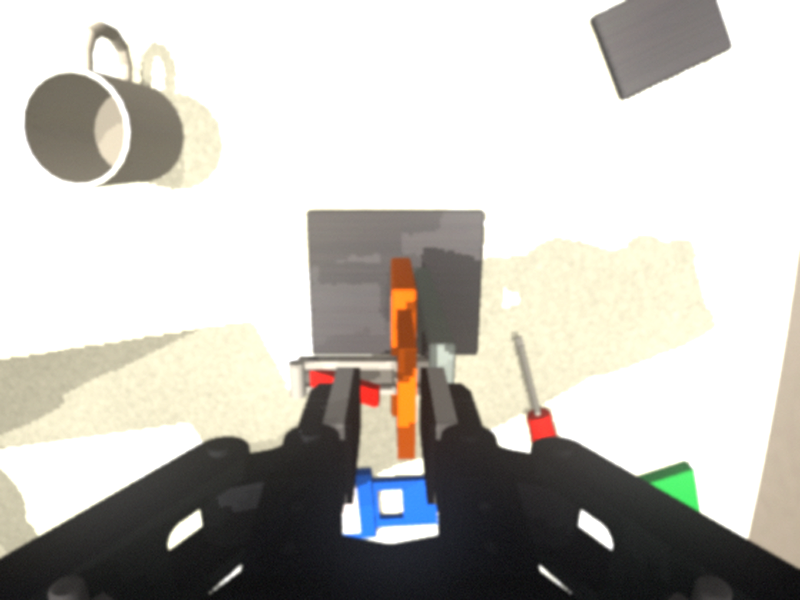

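The wrist view over the stand shows the foot edge at (308-484, 211) and the nose at (292-303, 360-395). The keeper's red heel tip is at (379,395), and the orange plate lies at x of about 398-415, between the fingers. I'll compute positions and overlay the model.

```bash
python3 - <<'E'
from h import *
import pickle
o,s=pickle.load(open("st.pkl","rb"));T=campose(s,o)
print("foot +y corners",unproj(s,T,np.array([(308,211),(484,211)])*.7,.012).round(4).tolist())
print("nose front",unproj(s,T,np.array([(291,362),(291,396)])*.7,.207).round(4).tolist())
k=3; img=cv2.convertScaleAbs(cv2.resize(s["color"][:,:,::-1],None,fx=k,fy=k,interpolation=cv2.INTER_CUBIC),alpha=2)
yaw=-.061
M=R.from_euler('z',yaw).as_matrix()
foot=unproj(s,T,np.array([(308,211),(484,211)])*.7,.012)
# centre of the +y foot edge is local (-.015,.065)
O=foot.mean(0)*[1,1,0]-M@np.array([-.015,.065,0]); print("origin",O)
def poly(L,col):
    q=proj(s,T,O+np.array(L)@M.T)*k+k/2; cv2.polylines(img,[q.astype(int)],True,col,1)
def rc(x0,x1,y0,y1,z): return [(x0,y0,z),(x1,y0,z),(x1,y1,z),(x0,y1,z)]
poly(rc(-.09,.06,-.065,.065,.012),(0,255,0))
poly(rc(-.07,-.062,-.009,.009,.210),(255,0,0))
poly(rc(0,.014,-.017,.017,.197),(255,0,255))
cx=-.010
poly(rc(cx-.004,cx+.004,-.027,.027,.239),(255,255,0))
poly(rc(cx-.007,cx+.007,-.038,.038,.177),(0,255,0))
cv2.imwrite("pics/st2.png",img[420:1010,570:1070])
E
```

```text
foot +y corners [[0.5052, 0.2525, 0.012], [0.6514, 0.2436, 0.012]]
nose front [[0.5209, 0.197, 0.207], [0.5187, 0.1785, 0.207]]
origin [0.58931193 0.18225895 0.        ]
```

View pics/st2.png

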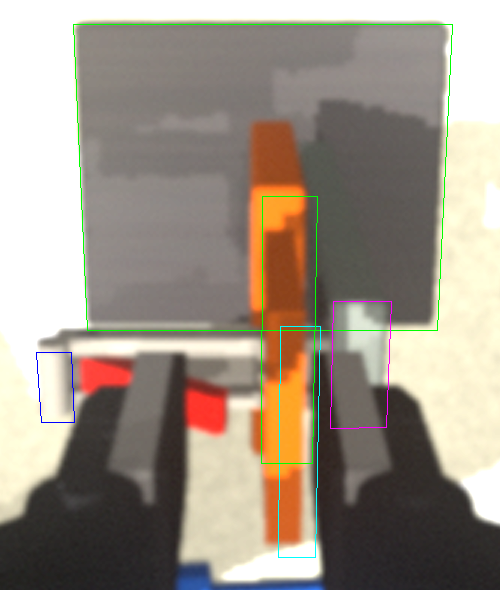

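The plate centre sits about 6.7 mm along tool +x from the finger centre plane, and the peg and caddy centreline is at y of about 0.185. I'll move above it with a slight bias to the keeper side, then look before straddling.

Emit:
carry_out(motion=[[-0.58,2.5,18.5,0,0],[-0.58,3,19,0,0],[-0.58,0,0,12,0],[-0.58,0,0,12,0],[-0.58,0,0,12,0],[-0.58,0,0,10,0],[-0.58,0,0,0,0],[-0.58,0,0,0,0]])

```text
clock: 4.3
tool_pos: [0.5749, 0.1852, 0.255]
tool_rot: [3.141, 0.001, -0.061]
force: [-0.1, -0.5, 1.0]
grip_width: 0.0178
```

```bash
python3 - <<'E'
from h import *
import pickle
o=r.get_obs(); s=optics.snapshot("wrist"); print(o["clock"],o["tool_pos"],o["tool_rot"],o["force"],o["grip_width"])
pickle.dump((o,s),open("st3.pkl","wb"))
T=campose(s,o)
k=3; img=cv2.convertScaleAbs(cv2.resize(s["color"][:,:,::-1],None,fx=k,fy=k,interpolation=cv2.INTER_CUBIC),alpha=2.2)
q=proj(s,T,o["tool_pos"]+np.array([[0,0,0]]))*k; print(q)
cv2.imwrite("pics/st3.png",img[660:1260,480:1180])
E
```

```text
4.3 [0.57493347 0.18519218 0.25500386] [ 3.14108412e+00  1.16895658e-03 -6.13191094e-02] [-0.06483374 -0.47845923  0.99608443] 0.01775084305050115
[[822.16040959 826.07583949]]
```

View pics/st3.png

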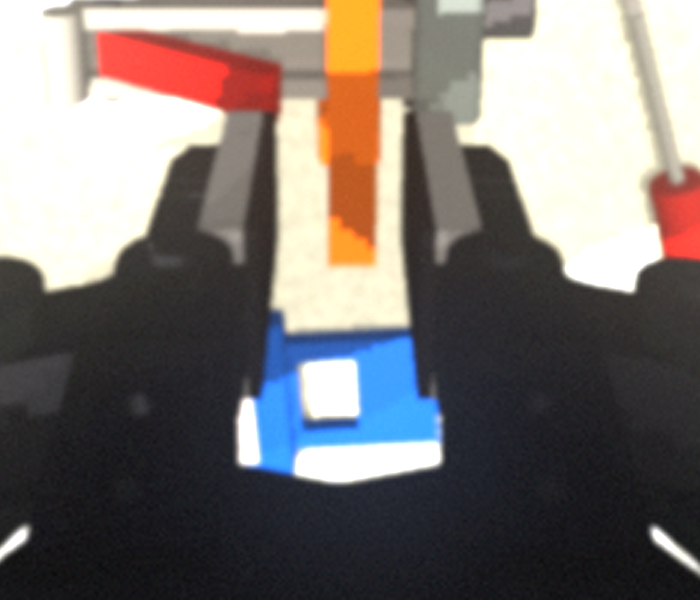

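The plate top (columns 329-378) lies inside the finger gap (275-407), and the front fingertip stands over the keeper's heel (220-280, 60-110). The y alignment with the peg fits. Descending.

Emit:
carry_out(motion=[[-0.58,0.5,0,4,0],[-0.58,0,0,4,0],[-0.58,0,0,4,0],[-0.58,0,0,4,0],[-0.58,0,0,4,0],[-0.58,0,0,4,0],[-0.58,0,0,2,0],[-0.58,0,0,0,0]])

```text
clock: 5.02
tool_pos: [0.5753, 0.186, 0.2284]
tool_rot: [3.141, 0.001, -0.06]
force: [0.5, -1.0, -0.7]
grip_width: 0.0179
```

Emit:
carry_out(motion=[[-0.58,0,0,2,0],[-0.58,0,0,2,0],[-0.58,0,0,2,0],[-0.58,0,0,2,0],[-0.58,0,0,2,0],[-0.58,0,0,0,0],[-0.58,0,0,0,0],[-0.58,0,0,0,0]])

```text
clock: 5.68
tool_pos: [0.5777, 0.1863, 0.2211]
tool_rot: [-3.14, -0.005, -0.06]
force: [4.5, -0.2, 5.5]
grip_width: 0.0182
```

The force rises as expected (5.5 N up). The 4.5 N along +x fits the heel dragging the fingertip as it swings. The arm is soft, about 2.5 N/mm. I'll keep pressing and take back some x.

Emit:
carry_out(motion=[[-0.58,-0.8,0,2,0],[-0.58,-0.8,0,2,0],[-0.58,-0.7,0,2,0],[-0.58,-0.7,0,2,0],[-0.58,0,0,2,0],[-0.58,0,0,0,0],[-0.58,0,0,0,0],[-0.58,0,0,0,0]])

```text
clock: 6.35
tool_pos: [0.5735, 0.1865, 0.2103]
tool_rot: [-3.141, -0.002, -0.06]
force: [2.9, 0.1, 5.2]
grip_width: 0.0179
```

Emit:
carry_out(motion=[[-0.58,0,0,1,0],[-0.58,0,0,1,0],[-0.58,0,0,1,0],[-0.58,0,0,1,0],[-0.58,0,0,0,0],[-0.58,0,0,0,0],[-0.58,0,0,0,0],[-0.58,0,0,0,0]])

```text
clock: 7.02
tool_pos: [0.5741, 0.1865, 0.2067]
tool_rot: [-3.141, -0.004, -0.06]
force: [3.1, -0.5, 6.3]
grip_width: 0.018
```

Emit:
carry_out(motion=[[-0.58,0,0,1,0],[-0.58,0,0,1,0],[-0.58,0,0,1,0],[-0.58,0,0,0,0],[-0.58,0,0,0,0],[-0.58,0,0,0,0],[-0.58,0,0,0,0],[-0.58,0,0,0,0]])

```text
clock: 7.68
tool_pos: [0.5743, 0.1865, 0.2057]
tool_rot: [-3.14, -0.006, -0.06]
force: [0.9, -0.7, 14.1]
grip_width: 0.0181
```

The stop is reached: z steady at 0.2057 and force jumped to 14 N, so the peg top is about 0.205. I'll ease off 1 mm and close on the plate.

Emit:
carry_out(motion=[[-0.58,0,0,-1,0],[-0.65,0,0,0,0],[-0.7,0,0,0,0],[-0.75,0,0,0,0],[-0.8,0,0,0,0],[-0.9,0,0,0,0],[-1,0,0,0,0],[-1,0,0,0,0]])

```text
clock: 8.35
tool_pos: [0.572, 0.1868, 0.2058]
tool_rot: [-3.14, -0.001, -0.06]
force: [-4.2, -0.4, 13.6]
grip_width: 0.007
```

Emit:
carry_out(motion=[[-1,0,0,-0.5,0],[-1,-1,0,0,0],[-1,-1,0,0,0],[-1,-1,0,0,0],[-1,-1,0,0,0],[-1,-1,0,0,0],[-1,0,0,0,0],[-1,0,0,0,0]])

```text
clock: 9.02
tool_pos: [0.5701, 0.1869, 0.206]
tool_rot: [-3.14, -0.007, -0.06]
force: [5.3, -0.4, 8.0]
grip_width: 0.0074
```

Emit:
carry_out(motion=[[-1,-1,0,0,0],[-1,-1,0,0,0],[-1,-1,0,0,0],[-1,-1,0,0,0],[-1,-1,0,0,0],[-1,0,0,0,0],[-1,0,0,0,0],[-1,0,0,0,0]])

```text
clock: 9.68
tool_pos: [0.5653, 0.1872, 0.206]
tool_rot: [-3.14, -0.007, -0.06]
force: [4.9, 0.4, 7.9]
grip_width: 0.0075
```

It slides steadily at 5 N. Continuing.

Emit:
carry_out(motion=[[-1,-1.2,0,0,0],[-1,-1.2,0,0,0],[-1,-1.2,0,0,0],[-1,-1.2,0,0,0],[-1,-1.2,0,0,0],[-1,-1.2,0,0,0],[-1,0,0,0,0],[-1,0,0,0,0]])

```text
clock: 10.35
tool_pos: [0.5581, 0.1877, 0.206]
tool_rot: [-3.14, -0.007, -0.06]
force: [4.9, -0.5, 8.2]
grip_width: 0.0074
```

Local x is about -31 mm, so the bar is past the heel. Now I'll lift about 9 mm while drawing on, to clear the nose.

Emit:
carry_out(motion=[[-1,-0.5,0,-2,0],[-1,-0.5,0,-2,0],[-1,-0.5,0,-2,0],[-1,-1,0,-2,0],[-1,-1,0,-2,0],[-1,-1,0,-1.5,0],[-1,0,0,0,0],[-1,0,0,0,0]])

```text
clock: 11.02
tool_pos: [0.5504, 0.1876, 0.215]
tool_rot: [3.141, 0.001, -0.06]
force: [1.6, -0.2, 3.7]
grip_width: 0.0074
```

Emit:
carry_out(motion=[[-1,-2,0,-0.5,0],[-1,-2,0,0,0],[-1,-2,0,0,0],[-1,-2,0,0,0],[-1,-2,0,0,0],[-1,-2,0,0,0],[-1,-2,0,0,0],[-1,0,0,0,0]])

```text
clock: 11.68
tool_pos: [0.5362, 0.1885, 0.2158]
tool_rot: [3.142, 0.001, -0.06]
force: [0.4, 0.7, 3.1]
grip_width: 0.0076
```

Emit:
carry_out(motion=[[-1,-2,0,-0.3,0],[-1,-2,0,-0.3,0],[-1,-2,0,-0.4,0],[-1,-2,0,0,0],[-1,-2,0,0,0],[-1,-2,0,0,0],[-1,-2,0,0,0],[-1,0,0,0,0]])

```text
clock: 12.35
tool_pos: [0.5225, 0.1893, 0.2166]
tool_rot: [3.141, 0.001, -0.06]
force: [-0.9, -0.2, -1.2]
grip_width: 0.0072
```

Emit:
carry_out(motion=[[-1,-3,0,0,0],[-1,-4,0,0,0],[-1,-4,0,0,0],[-1,-4,0,0,0],[-1,-4,0,0,0],[-1,-4,0,0,0],[-1,-4,0,0,0],[-1,0,0,0,0]])

```text
clock: 13.02
tool_pos: [0.4952, 0.191, 0.217]
tool_rot: [3.142, 0.0, -0.06]
force: [-0.5, 0.3, -2.7]
grip_width: 0.0073
```

The caddy is off the peg, and the wrist force is back to just its weight. Lifting, then carrying it clear of the stand sideways and over to the dock.

Emit:
carry_out(motion=[[-1,0,0,-8,0],[-1,0,0,-8,0],[-1,0,0,-7,0],[-1,0,20,0,0],[-1,0,27,0,0],[-1,0,27,0,0],[-1,0,27,0,0],[-1,0,27,0,0]])

```text
clock: 13.68
tool_pos: [0.4889, 0.0621, 0.2409]
tool_rot: [-3.141, -0.002, -0.06]
force: [-0.4, -0.9, -1.5]
grip_width: 0.0071
```

Emit:
carry_out(motion=[[-1,14,32,0,0.01],[-1,14,32,0,0.01],[-1,14,32,0,0.01],[-1,14,32,0,0.01],[-1,14,32,0,0],[-1,14,32,0,0],[-1,7,32,0,0],[-1,2,20,0,0]])

```text
clock: 14.35
tool_pos: [0.561, -0.1916, 0.2403]
tool_rot: [3.14, -0.002, -0.103]
force: [-1.4, 0.6, -1.9]
grip_width: 0.0069
```

Emit:
carry_out(motion=[[-1,0,0,0,0],[-1,0,0,0,0],[-1,0,0,0,0],[-1,0,0,0,0],[-1,0,0,0,0],[-1,0,0,0,0],[-1,0,0,0,0],[-1,0,0,0,0]])

```text
clock: 15.02
tool_pos: [0.56, -0.1872, 0.24]
tool_rot: [-3.142, -0.0, -0.099]
force: [-0.0, 0.0, -2.0]
grip_width: 0.0074
```

```bash
python3 - <<'E'
from h import *
import pickle
o=r.get_obs(); s=optics.snapshot("wrist"); print(o["clock"],o["tool_pos"],o["tool_rot"],o["force"],o["torque"],o["grip_width"])
k=optics.snapshot("scene")
pickle.dump((o,s,k),open("d4.pkl","wb"))
a=cv2.convertScaleAbs(cv2.resize(s["color"][60:420,150:400,::-1],None,fx=1.6,fy=1.6,interpolation=cv2.INTER_CUBIC),alpha=2.5)
b=cv2.convertScaleAbs(cv2.resize(k["color"][120:300,180:420,::-1],None,fx=1.66,fy=1.66,interpolation=cv2.INTER_CUBIC),alpha=2)
c=np.zeros((576,800,3),np.uint8); c[:,:400]=a; c[:b.shape[0],400:400+b.shape[1]]=b[:,:400]
cv2.imwrite("pics/d4.png",c)
E
```

```text
15.0167 [ 0.56001895 -0.18715791  0.23996939] [-3.14159189e+00 -1.44237123e-04 -9.89979079e-02] [-0.03290038  0.01431193 -2.04466095] [ 0.03867015 -0.00195949  0.00746387] 0.007362755780747376
```

View pics/d4.png

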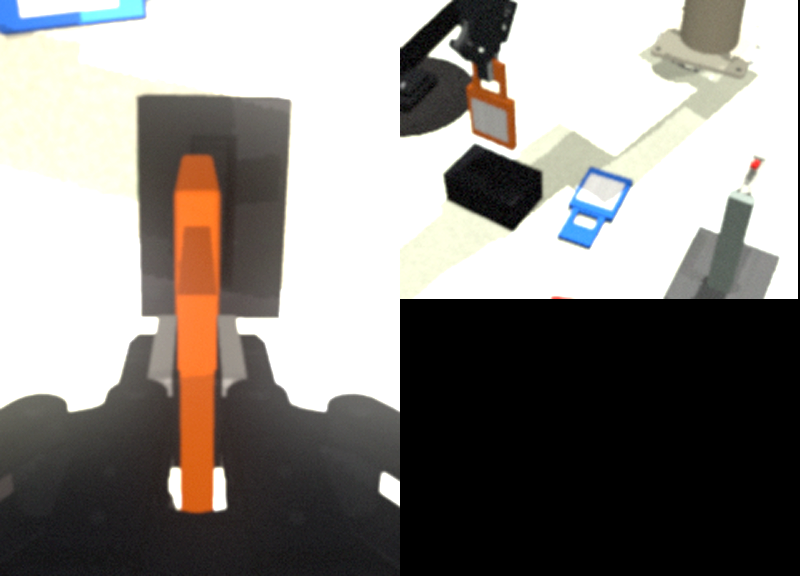

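The picture shows the caddy held squarely and upright over the dock. Its +y body end is at rows 155-190, the plate's -y end at row 512 and the dock top at rows 95-315. The scene view shows the red keeper back up. Computing the caddy's offset in the tool frame.

```bash
python3 - <<'E'
from h import *
import pickle
o,s,k=pickle.load(open("d4.pkl","rb"));T=campose(s,o);z=o["tool_pos"][2]
Rt=R.from_euler('xyz',o["tool_rot"]).as_matrix()
def g(n,c,rw,zz):
    P=unproj(s,T,[(150+c/1.6,60+rw/1.6)],zz)[0]; print(n,P.round(4),"tool mm",((P-o["tool_pos"])@Rt*1000).round(1))
g("body bottom +y",197.5,155,z-.121); g("body top +y",198,190,z-.029)
g("plate top -y",198,512,z+.033); g("plate top +y",198,295,z+.033)
for n,c,rw in(("TL",138,97),("TR",291,100),("BR",279,316),("BL",143,316)): g("dock "+n,c,rw,.06)
E
```

```text
body bottom +y [ 0.5636 -0.1515  0.119 ] tool mm [ -0.  -35.8 121. ]
body top +y [ 0.5636 -0.1505  0.211 ] tool mm [ -0.  -36.8  29. ]
plate top -y [ 0.5572 -0.2138  0.273 ] tool mm [ -0.2  26.8 -33. ]
plate top +y [ 0.5625 -0.1603  0.273 ] tool mm [ -0.2 -26.9 -33. ]
dock TL [ 0.5339 -0.1241  0.06  ] tool mm [-32.3 -60.1 180. ]
dock TR [ 0.6167 -0.1339  0.06  ] tool mm [ 51.1 -58.6 180. ]
dock BR [ 0.6024 -0.26    0.06  ] tool mm [ 49.4  68.3 180. ]
dock BL [ 0.5208 -0.2518  0.06  ] tool mm [-32.7  68.2 180. ]
```

Everything agrees: the caddy is centred in the grip, and the dock centre is +8.8 mm in tool x and +4 mm in tool y, matching the earlier estimate. Moving over and down.

Emit:
carry_out(motion=[[-1,4.4,2,0,0.006],[-1,4.3,1.8,0,0],[-1,0,0,10,0],[-1,0,0,15,0],[-1,0,0,15,0],[-1,0,0,9,0],[-1,0,0,0,0],[-1,0,0,0,0]])

```text
clock: 15.78
tool_pos: [0.5677, -0.1924, 0.1899]
tool_rot: [-3.141, 0.002, -0.106]
force: [-0.3, -0.6, -1.0]
grip_width: 0.0071
```

Emit:
carry_out(motion=[[-1,0,0,2,0],[-1,0,0,2,0],[-1,0,0,2,0],[-1,0,0,2,0],[-1,0,0,2,0],[-1,0,0,2,0],[-1,0,0,2,0],[-1,0,0,0,0]])

```text
clock: 16.45
tool_pos: [0.5679, -0.1924, 0.1762]
tool_rot: [-3.141, 0.001, -0.106]
force: [0.1, 0.1, -2.0]
grip_width: 0.0073
```

Emit:
carry_out(motion=[[-1,0,0,3,0],[-1,0,0,3,0],[-1,0,0,3,0],[-1,0,0,3,0],[-1,0,0,3,0],[-1,0,0,3,0],[-1,0,0,3,0],[-1,0,0,3,0]])

```text
clock: 17.12
tool_pos: [0.5682, -0.1925, 0.1525]
tool_rot: [-3.142, 0.0, -0.106]
force: [-0.1, 0.1, -2.2]
grip_width: 0.0072
```

Emit:
carry_out(motion=[[-1,0,0,1.5,0],[-1,0,0,1.5,0],[-1,0,0,1.5,0],[-1,0,0,1.5,0],[-1,0,0,0,0],[-1,0,0,0,0],[-1,0,0,0,0],[-1,0,0,0,0]])

```text
clock: 17.78
tool_pos: [0.5683, -0.1925, 0.147]
tool_rot: [3.141, -0.0, -0.106]
force: [-0.9, -0.6, -1.5]
grip_width: 0.0072
```

Emit:
carry_out(motion=[[-1,0,0,1,0],[-1,0,0,1,0],[-1,0,0,1,0],[-1,0,0,1,0],[-1,0,0,1,0],[-1,0,0,0,0],[-1,0,0,0,0],[-1,0,0,0,0]])

```text
clock: 18.45
tool_pos: [0.5682, -0.1925, 0.1418]
tool_rot: [-3.142, 0.0, -0.106]
force: [-0.4, 0.3, -3.0]
grip_width: 0.0073
```

Emit:
carry_out(motion=[[-1,0,0,1,0],[-1,0,0,1,0],[-1,0,0,1,0],[-1,0,0,1,0],[-1,0,0,0,0],[-1,0,0,0,0],[-1,0,0,0,0],[-1,0,0,0,0]])

```text
clock: 19.12
tool_pos: [0.5684, -0.1927, 0.1384]
tool_rot: [3.141, -0.001, -0.106]
force: [-1.3, -0.6, 3.1]
grip_width: 0.0071
```

Floor contact is at TCP z of about 0.139, within the expected 0.141 ±2.5 mm. One more millimetre, then release.

Emit:
carry_out(motion=[[-1,0,0,1,0],[-1,0,0,0,0],[-1,0,0,0,0],[-1,0,0,0,0],[-1,0,0,-1,0],[-0.9,0,0,0,0],[-0.8,0,0,0,0],[-0.7,0,0,0,0]])

```text
clock: 19.78
tool_pos: [0.5681, -0.1922, 0.1373]
tool_rot: [-3.141, 0.001, -0.106]
force: [0.4, 0.7, -0.1]
grip_width: 0.0128
```

Emit:
carry_out(motion=[[-0.6,0,0,0,0],[-0.5,0,0,0,0],[-0.4,0,0,0,0],[-0.4,0,0,0,0],[-0.4,0,0,-5,0],[-0.4,0,0,-10,0],[-0.4,0,0,-10,0],[-0.4,0,0,-10,0]])

```text
clock: 20.45
tool_pos: [0.5686, -0.1926, 0.1744]
tool_rot: [3.141, -0.001, -0.106]
force: [-0.1, 0.3, 0.4]
grip_width: 0.0258
```

Emit:
carry_out(motion=[[-0.4,0,0,-20,0],[-0.4,0,0,-30,0],[-0.4,0,0,-20,0],[-0.4,0,-20,0,0],[-0.4,0,-30,0,0],[-0.4,0,-30,0,0],[-0.4,0,0,0,0],[-0.4,0,0,0,0]])

```text
clock: 21.12
tool_pos: [0.5772, -0.1115, 0.2444]
tool_rot: [3.141, -0.002, -0.103]
force: [0.0, 0.5, 0.1]
grip_width: 0.026
```

```bash
python3 - <<'E'
from h import *
import pickle
o=r.get_obs(); s=optics.snapshot("wrist"); print(o["clock"],o["tool_pos"],o["tool_rot"],o["force"],o["grip_width"])
k=optics.snapshot("scene")
pickle.dump((o,s,k),open("d5.pkl","wb"))
a=cv2.convertScaleAbs(cv2.resize(s["color"][:,120:400,::-1],(400,600),interpolation=cv2.INTER_CUBIC),alpha=2.5)
b=cv2.convertScaleAbs(cv2.resize(k["color"][140:380,180:420,::-1],(400,400),interpolation=cv2.INTER_CUBIC),alpha=2)
c=np.zeros((600,800,3),np.uint8); c[:,:400]=a; c[:400,400:]=b
cv2.imwrite("pics/d5.png",c)
E
```

```text
21.1167 [ 0.57719123 -0.1115073   0.24435044] [ 3.14127303e+00 -2.02515548e-03 -1.03035967e-01] [0.00909739 0.49542756 0.07679026] 0.025975095550884116
```

View pics/d5.png

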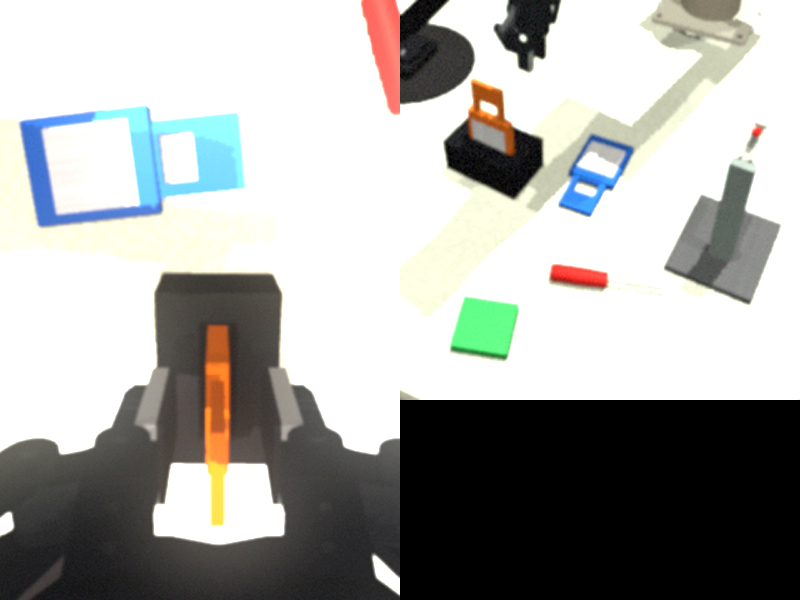

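The caddy stands upright in the slot, released (body end at wrist (217,330), plate top at (217,500)). The keeper is up, its red tip at (757,130) in the scene crop. The bystanders look unmoved and the gripper is clear. Handing in.

```bash
python3 -c "
from cell import job
print(job.finish_job())"
```

```text
the job is handed in; nothing more can be done
None
```

The orange caddy is off the peg, standing released in the dock's slot, and the job is handed in at about 21 s of the 54 s allowed; no verdict was reported.

- **Keeper:** I pressed it with the front fingertip until it hit its rigid stop, at TCP height 0.2057 m. Force readings stayed at or below about 14 N, against the 25 N limit.
- **Drawing out:** I held the keeper down while gripping the plate and drew the caddy out at about 5 N. I then lifted it about 9 mm over the nose.
- **Dock:** I lowered the caddy until it touched the slot floor, with about 5 N of added load. Contact came at TCP height 0.138 m; I expected 0.141 ± 0.0025 m, so it was right at the edge of that range.

**Last checks:** the final pictures show the caddy upright in the slot, the red keeper up again and the gripper clear. The bystanders look undisturbed. The wrist force is near zero.

**Not measured:** I judged that the caddy is fully home from the floor contact and the picture, and that the bystanders did not move from the pictures alone. No check failed or disagreed.

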